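Scrape the garage shelf clean and set the wheel nuts back on it

TASK

Take the scraper block and push every loose rust flake off the shelf top into the trough along its front edge, touching the flakes on the shelf only with the scraper, and stand the scraper back upright on the middle of its wooden board. Only once the shelf is bare of flakes, lift all the wheel nuts off the turntable and stand them upright in one row close along the shelf's back lip. Leave the mug, the key case and the lug wrench handle alone.

Things in the scene. Friction and masses are not known exactly. Their poses are not given: they have to be found in the camera images.
- shelf: low galvanized steel shelf on the bench (fixed). Origin at z=0 under the centre of its flat top; x points to the back lip (away from the robot), y along it. Top 60 mm above the bench, x +-110 mm, y +-170 mm; lips 4 mm thick rise 12 mm over it along the back (inner face x=106 mm) and both ends (inner faces y=+-166 mm); the front edge (x=-110 mm) is open
- trough (a point): centre of the trough's floor, 6 mm above the bench. The trough is fixed along the shelf's front edge, inside 81 mm (shelf x -191 to -110 mm) by 332 mm (y), its outer walls 50 mm high, its back wall the shelf's front face
- board: plain wooden rest board of the scraper lying on the bench (fixed), 120 mm (x) by 170 mm (y), 8 mm thick, origin at the centre of its underside
- scraper: scraper block, 0.25 kg: a foot 36 mm (x) by 120 mm (y) by 30 mm high, wood on a rubber sole, with an upright wooden handle on it 26 mm (x) by 60 mm (y), from 30 to 80 mm above the sole. Origin at the centre of the sole, z up
- scraper_grip (a point): centre of the scraper's handle, 60 mm above the sole
- turntable: fixed foot of a turntable, origin on the bench under its axis. The freely spinning black disc on it is 230 mm across, its surface 50 mm above the bench, with a rim 5 mm thick rising 8 mm over that surface
- flake0: loose brown flake of rust scale about 40 by 26 mm, 8 mm thick, origin at the centre of its underside; may be absent
- flake1: loose brown flake of rust scale about 40 by 30 mm, 8 mm thick, origin at the centre of its underside; may be absent
- flake2: loose brown flake of rust scale about 40 by 24 mm, 8 mm thick, origin at the centre of its underside; may be absent
- flake3: loose brown flake of rust scale about 40 by 26 mm, 8 mm thick, origin at the centre of its underside; may be absent
- flake4: loose brown flake of rust scale about 40 by 30 mm, 8 mm thick, origin at the centre of its underside; may be absent
- flake5: loose brown flake of rust scale about 40 by 24 mm, 8 mm thick, origin at the centre of its underside; may be absent
- nut0: chrome steel flanged wheel nut, 0.35 kg: round flange 54 mm across and 10 mm high, above it a hexagon 36 mm across flats from 10 to 54 mm, top at 60 mm. Origin at the centre of the underside of the flange, x axis normal to a flat, z up; may be absent
- nut1: chrome steel flanged wheel nut, 0.35 kg: round flange 54 mm across and 10 mm high, above it a hexagon 36 mm across flats from 10 to 54 mm, top at 60 mm. Origin at the centre of the underside of the flange, x axis normal to a flat, z up; may be absent
- nut2: chrome steel flanged wheel nut, 0.35 kg: round flange 54 mm across and 10 mm high, above it a hexagon 36 mm across flats from 10 to 54 mm, top at 60 mm. Origin at the centre of the underside of the flange, x axis normal to a flat, z up; may be absent
- nut3: chrome steel flanged wheel nut, 0.35 kg: round flange 54 mm across and 10 mm high, above it a hexagon 36 mm across flats from 10 to 54 mm, top at 60 mm. Origin at the centre of the underside of the flange, x axis normal to a flat, z up; may be absent
- nut4: chrome steel flanged wheel nut, 0.35 kg: round flange 54 mm across and 10 mm high, above it a hexagon 36 mm across flats from 10 to 54 mm, top at 60 mm. Origin at the centre of the underside of the flange, x axis normal to a flat, z up; may be absent
- mug: white ceramic mug 95 mm high, 82 mm across, with a wooden stir stick standing in it; origin under its centre; bystander
- keycase: grey plastic wheel lock key case with a snap latch, 90 by 150 by 45 mm; origin under its centre; bystander
- wrench: blue aluminium lug wrench handle with a steel socket end, 340 mm long (y), 38 mm thick, lying flat; origin on the bench under its middle; bystander
Mind the look-alikes: they are no part of the job. Of the things shaped like the board, the wooden one is meant.

How it is judged (in metres and radians):
On the way, in this order (a step that is already met when the one before it is completed fails the run):
1. the scraper is taken in the gripper and lifted (height (world z) of scraper above 0.03 m and contact force between the fingers and scraper above 2 N), for 0.2 s.
2. every flake lies in the trough, before any nut is on the shelf (x of flake0 in the frame of shelf between -0.193 and -0.105 m and y of flake0 in the frame of shelf between -0.168 and 0.168 m and z of each of flake0, flake1, flake2, flake3, flake4, flake5 in the frame of shelf below 0.055 m and x of flake1 in the frame of shelf between -0.193 and -0.105 m and y of flake1 in the frame of shelf between -0.168 and 0.168 m and x of flake2 in the frame of shelf between -0.193 and -0.105 m and y of flake2 in the frame of shelf between -0.168 and 0.168 m and x of flake3 in the frame of shelf between -0.193 and -0.105 m and y of flake3 in the frame of shelf between -0.168 and 0.168 m and x of flake4 in the frame of shelf between -0.193 and -0.105 m and y of flake4 in the frame of shelf between -0.168 and 0.168 m and x of flake5 in the frame of shelf between -0.193 and -0.105 m and y of flake5 in the frame of shelf between -0.168 and 0.168 m and horizontal distance between each of nut0, nut1, nut2, nut3, nut4 and shelf above 0.205 m), for 0.2 s.
At the end, for the whole second after the job is handed in: Every flake in the trough; every nut upright (0.1 rad), still, on the shelf top, its centre 16 to 61 mm from the back lip; scraper upright, released, its centre within 45 mm of the centre of its board (x of flake0 in the frame of shelf between -0.193 and -0.105 m and y of flake0 in the frame of shelf between -0.168 and 0.168 m and z of each of flake0, flake1, flake2, flake3, flake4, flake5 in the frame of shelf below 0.055 m and x of flake1 in the frame of shelf between -0.193 and -0.105 m and y of flake1 in the frame of shelf between -0.168 and 0.168 m and x of flake2 in the frame of shelf between -0.193 and -0.105 m and y of flake2 in the frame of shelf between -0.168 and 0.168 m and x of flake3 in the frame of shelf between -0.193 and -0.105 m and y of flake3 in the frame of shelf between -0.168 and 0.168 m and x of flake4 in the frame of shelf between -0.193 and -0.105 m and y of flake4 in the frame of shelf between -0.168 and 0.168 m and x of flake5 in the frame of shelf between -0.193 and -0.105 m and y of flake5 in the frame of shelf between -0.168 and 0.168 m and x of nut0 in the frame of shelf between 0.045 and 0.09 m and y of nut0 in the frame of shelf between -0.155 and 0.155 m and z of nut0 in the frame of shelf between 0.055 and 0.066 m and angle between each of nut0, nut1, nut2, nut3, nut4, scraper's own z axis and vertical below 0.1 rad and linear speed of each of nut0, nut1, nut2, nut3, nut4, scraper below 0.02 m/s and x of nut1 in the frame of shelf between 0.045 and 0.09 m and y of nut1 in the frame of shelf between -0.155 and 0.155 m and z of nut1 in the frame of shelf between 0.055 and 0.066 m and x of nut2 in the frame of shelf between 0.045 and 0.09 m and y of nut2 in the frame of shelf between -0.155 and 0.155 m and z of nut2 in the frame of shelf between 0.055 and 0.066 m and x of nut3 in the frame of shelf between 0.045 and 0.09 m and y of nut3 in the frame of shelf between -0.155 and 0.155 m and z of nut3 in the frame of shelf between 0.055 and 0.066 m and x of nut4 in the frame of shelf between 0.045 and 0.09 m and y of nut4 in the frame of shelf between -0.155 and 0.155 m and z of nut4 in the frame of shelf between 0.055 and 0.066 m and horizontal distance between scraper and board below 0.045 m and height (world z) of scraper below 0.014 m); the robot touches nothing.
It fails at once if the mug is disturbed (moved more than 30 mm) (distance of mug from where it was at the start of the episode above 0.03 m).
It fails at once if the key case is disturbed (moved more than 30 mm) (distance of keycase from where it was at the start of the episode above 0.03 m).
It fails at once if the lug wrench handle is disturbed (moved more than 30 mm) (distance of wrench from where it was at the start of the episode above 0.03 m).
It fails at once if the fingers touch a flake that lies on the shelf top ((contact force between the fingers and flake0 above 1 N and x of flake0 in the frame of shelf between -0.11 and 0.11 m and y of flake0 in the frame of shelf between -0.17 and 0.17 m) or (contact force between the fingers and flake1 above 1 N and x of flake1 in the frame of shelf between -0.11 and 0.11 m and y of flake1 in the frame of shelf between -0.17 and 0.17 m) or (contact force between the fingers and flake2 above 1 N and x of flake2 in the frame of shelf between -0.11 and 0.11 m and y of flake2 in the frame of shelf between -0.17 and 0.17 m) or (contact force between the fingers and flake3 above 1 N and x of flake3 in the frame of shelf between -0.11 and 0.11 m and y of flake3 in the frame of shelf between -0.17 and 0.17 m) or (contact force between the fingers and flake4 above 1 N and x of flake4 in the frame of shelf between -0.11 and 0.11 m and y of flake4 in the frame of shelf between -0.17 and 0.17 m) or (contact force between the fingers and flake5 above 1 N and x of flake5 in the frame of shelf between -0.11 and 0.11 m and y of flake5 in the frame of shelf between -0.17 and 0.17 m)).
Of flake0, flake1, flake2, flake3, flake4, flake5 only 4 to 6 are there at a start; the rules pass over those that are not, and their reading is None.
Of nut0, nut1, nut2, nut3, nut4 only 3 to 5 are there at a start; the rules pass over those that are not, and their reading is None.
At some moment in a run one of flake0, flake1, flake2, flake3, flake4, nut0, nut1, nut2, nut3, nut4 may be knocked a few centimetres aside while the robot is not near it.
It also fails if it takes over 210 s, if anything falls off the work surface, if the arm or the gripper's body presses on something with over 40 N, if the wrist force passes 120 N, or if a joint passes its speed limit or range.

ROBOT

A 6-joint arm with a two-finger parallel gripper is mounted at the origin on the work surface. World frame = base frame: x ahead of the robot, y to its left, z up, the work surface at z = 0. Lengths are in m, angles in degrees, forces in N, time in s.
With the tool pointing down it reaches from about 0.25 to 0.725 m from the base axis. Payload 9.7 kg.
Tool frame: the origin (TCP) lies on the centre line of the jaws, within the pads' length; the fingertips stand tip_extent ahead of it and the grasp point (between the pads) lies 3 mm ahead of it (tip_extent is the distance from the TCP to the fingertips, in m); z points along the fingers, y is the line along which they close (so a half turn about z gives the same grasp; the last joint's range is limited). The gripper opens to 85 mm and grips with 20 to 120 N. Pads are 22 mm wide; open, the fingers measure 114 mm over their backs; the gripper's body (76 mm by 85 mm) begins 54 mm behind the grasp point. The pads swing forward as they close: fully open they stand 13 mm farther back than shut.
Start: joints at [65.89, 4.979, 10.078, 95.1, 0, 90], TCP at [0.225, 0.502, 0.253] pointing down, gripper open.
Joint ranges: [-179.16, 179.16], [-48.56, 103.87], [-65.8, 70.77], [-126.05, 130.52], [-82.76, 87.17], [-180, 180]. Speed limits (degrees/s): [127.2, 127.2, 147.25, 180, 180, 180].

INTERFACE

Orientations are given as [roll, pitch, yaw] about the fixed x, y, z axes, in that order (R = Rz(yaw) Ry(pitch) Rx(roll)).
In Python, from workcell import * gives the robot as it stands.
- The arm moves only by the tool servo_tool, never from a script. Its argument "rows" is a list of rows, each an object with "offset": the shift along the tool's x, y, z as a fraction of full scale, a list of three; "yaw": the turn about the tool's z as a fraction of full scale; "claw": the closure, from 0 (fully open) to 1 (shut). A call has 1 to 12 rows; each row is the pose to reach, as a shift and turn from the pose commanded when the call began, along the tool's axes at that moment, turning the shorter way round; what a row does not reach only later rows make up. Full scale, the value 1, is 0.1 m for a shift and pi rad for a turn. A row lasts 1/8 s, in which the tool goes at most 62.5 mm and 10.7 degrees, less where a joint would pass 70% of its speed; a pose out of reach is approached as far as the arm can. A call with a number of a shift or a turn outside -1 to 1 is refused whole. A call with a gripper value outside its range is refused whole. The fingers move at their own pace and stop on an object; "squeeze" is the grip in N (left out, the last holds). Time passes only in rows, so rows that repeat a pose let the fingers close. It gives the time, the measured TCP pose, the force, the opening and the grip force at its end, in the units of the state.
- get_obs(): the state, without advancing time (a new reading comes with each control period).
- camera(name): name is "scene" or "top" or "wrist"; returns (picture, depth): 400x640x3 uint8, red, green, blue; 400x640 float32, m along the optical axis (not along the pixel's ray), 0 where there is no reading.
- camera_info(name): a dict with "fx", "fy", "cx", "cy" (pixels), "dist" ([k1, k2, p1, p2, k3] as OpenCV has them; the pictures are not rectified), "cam_to_world" (4x4, takes a point from camera to world coordinates); the wrist camera has in their place "hand_eye" (4x4, takes a point from camera to tool coordinates, whose origin is the TCP and whose axes are the flange's). Camera axes: x right, y up, looking along -z (the intrinsics and any distortion apply to the point x, -y, -z); pixel columns grow to the right and rows downward; lengths in m; the calibration is good to about 2 mm. A picture is of the moment at which its call begins: read the wrist's pose just before it. camera_info takes no time and is no camera call.
- job_done(): hands the job in; it is judged then, once.
The state is a dict: "time": time; "q": joint angles; "qd": joint speeds; "joint_efforts": joint torques, N m; "ee_pos": TCP position; "tcp_rot": TCP orientation; "wrist_force": force on the tool from outside, world axes, zero at the start; "torque": the same for the moment, N m; "opening": finger opening in m; "grasp_force": force on a finger pad.
Only numpy, scipy, OpenCV 4.12 (cv2) and the standard library are available. Lean on these libraries where they do the work, as an engineer would, in place of code of your own. Each camera call takes 0.05 s, during which the arm holds its last target. There are 200 camera calls.

## Working session

There is one attempt and no reset: what is moved stays moved. The work goes in short steps, Python scripts to look and compute and a tool call to move; the robot and the scene stay as the last step left them, time stands still between calls to the robot, and variables do not carry over. Pictures are saved under pics/ and viewed, at most 14 in all, crops included, and the job is handed in when it is done.

Besides the shell and the picture viewer there is one more tool, called after "Request:" as name(argument=value, ...), one argument or row to a line, values as JSON. servo_tool: Moves the arm, as the interface text tells. Its arguments: {"type":"object","properties":{"rows":{"type":"array"},"squeeze":{"type":"number"}},"required":["rows"]}

```bash
ls; mkdir -p pics; cat > h.py <<'E'
from workcell import *
import numpy as np, cv2
from scipy.spatial.transform import Rotation as R
def tool():
    o=get_obs(); T=np.eye(4); r=np.array(o["tcp_rot"],float)
    T[:3,:3]=R.from_euler('xyz',r,degrees=True).as_matrix() if r.shape==(3,) else r
    T[:3,3]=o["ee_pos"]; return T
def cam(n):
    T=tool(); p,d=camera(n); i=camera_info(n)
    M=np.array(i["cam_to_world"]) if "cam_to_world" in i else T@np.array(i["hand_eye"])
    return p,d,i,M
def ray(i,M,uv):
    K=np.array([[i["fx"],0,i["cx"]],[0,i["fy"],i["cy"]],[0,0,1]])
    u=cv2.undistortPoints(np.array(uv,float).reshape(-1,1,2),K,np.array(i["dist"],float))[:,0]
    return M[:3,3],np.c_[u[:,0],-u[:,1],-np.ones(len(u))]@M[:3,:3].T
def onz(i,M,uv,z):
    c,d=ray(i,M,uv); return c+d*((z-c[2])/d[:,2])[:,None]
def save(n,p): cv2.imwrite('pics/'+n+'.png',p[...,::-1])
def toolmove(dx,dy,dz):  # world shift -> tool-axis offset fractions
    return np.round(tool()[:3,:3].T@np.array([dx,dy,dz])/0.1,3)
E
python3 - <<'E'
from h import *
o=get_obs();print(o)
for n in("top","scene","wrist"):
    p,d,i,M=cam(n);save(n+"0",p);print(n,i,M[:3,3].round(3), (d>0).mean())
    np.savez('/tmp/'+n+'0.npz',p=p,d=d,M=M)
E
```

```text
pics
{'time': 0.0, 'q': array([ 6.58922540e+01,  5.01035630e+00,  1.00328871e+01,  9.50986149e+01,
       -1.70777170e-03,  8.99996095e+01]), 'qd': array([-0.05692257,  0.01012791,  0.0278473 , -0.04470264,  0.08841683,
       -0.08575677]), 'joint_efforts': array([-4.83981130e-04, -5.20385492e+01,  4.64803183e+01,  1.64386583e-02,
       -1.01137546e-04, -4.83696880e-06]), 'ee_pos': array([0.22457363, 0.50183942, 0.25257615]), 'tcp_rot': array([-1.79923916e+02,  1.70725165e-03,  1.55892647e+02]), 'wrist_force': array([0.4480269 , 0.04194926, 0.0740066 ]), 'torque': array([ 0.02006515, -0.03153197, -0.0091906 ]), 'grasp_force': 0.0, 'opening': 0.08552165848337658}
top {'fx': 405.440426324042, 'fy': 405.440426324042, 'cx': 325.75931393984115, 'cy': 201.97808329741292, 'dist': array([-0.05559027,  0.        ,  0.        ,  0.        ,  0.        ]), 'cam_to_world': array([[-0.01822298,  0.98924215, -0.14514785,  0.37002644],
       [-0.99980053, -0.0168425 ,  0.01073413,  0.03660073],
       [ 0.008174  ,  0.14531451,  0.98935175,  1.0333016 ],
       [ 0.        ,  0.        ,  0.    
[... 413 characters left out ...]
 ,  0.81764976,  1.02875842],
       [ 0.        ,  0.        ,  0.        ,  1.        ]])} [ 1.091 -0.274  1.029] 0.99595703125
wrist {'fx': 357.63046731096097, 'fy': 357.63046731096097, 'cx': 322.79385578387155, 'cy': 198.84191808507586, 'dist': array([0.0123973, 0.       , 0.       , 0.       , 0.       ]), 'hand_eye': array([[-6.98859938e-04,  9.54829522e-01,  2.97153320e-01,
         7.67213069e-02],
       [ 9.99999502e-01,  8.79189676e-04, -4.73212509e-04,
         5.02601361e-04],
       [-7.13091405e-04,  2.97152841e-01, -9.54829660e-01,
        -1.20131497e-01],
       [ 0.00000000e+00,  0.00000000e+00,  0.00000000e+00,
         1.00000000e+00]])} [0.155 0.534 0.373] 0.99594921875
```

View pics/top0.png

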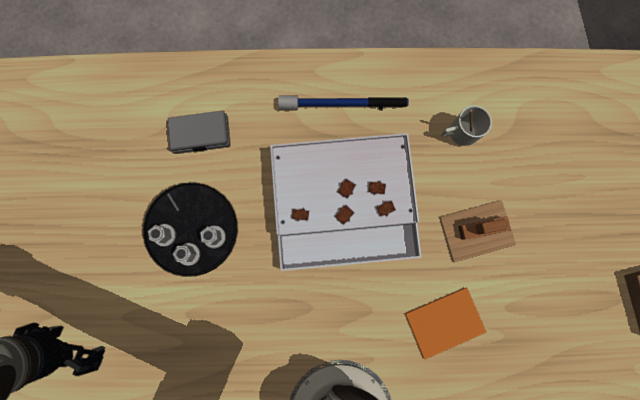

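View pics/scene0.png

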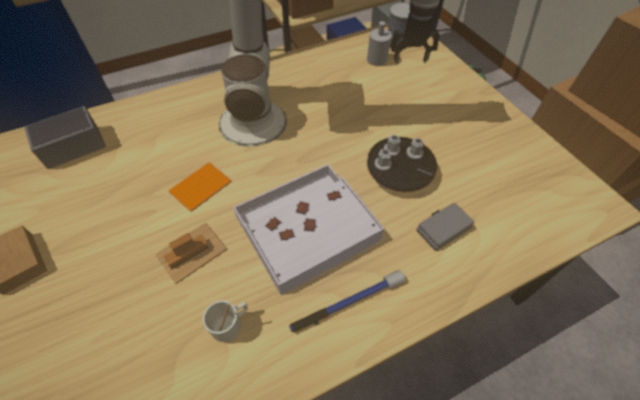

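Top view: shelf spans (270–418, 135–268), with its trough at the bottom. Five brown flakes lie at (300,214), (346,188), (344,214), (376,187), (386,208). Three nuts stand on the turntable at (161,235), (186,253), (212,237). There are two board-like things: a wood-grained one at (477,231) carrying the scraper, and a plain orange one at (445,323). The wooden one with the scraper on it fits, and I'll confirm it in a crop.

```bash
cat >> h.py <<'E'
def cloud(p,d,i,M):
    h,w=d.shape; u,v=np.meshgrid(np.arange(w),np.arange(h))
    c,r=ray(i,M,np.stack([u,v],-1).reshape(-1,2)); P=c+r*d.reshape(-1,1); P[d.reshape(-1)<=0]=np.nan
    return P.reshape(h,w,3)
def rect(P):
    r=cv2.minAreaRect((P[:,:2]*1000).astype(np.float32)); return r
def blobs(mask,n=20):
    k,l,s,c=cv2.connectedComponentsWithStats(mask.astype(np.uint8)); return [(c[j],s[j,4],l==j) for j in range(1,k) if s[j,4]>=n]
E
python3 - <<'E'
from h import *
out=[]
p,d,i,M=cam("top"); P=cloud(p,d,i,M); z=P[...,2]
b=cv2.resize(p[180:380,380:540],None,fx=3,fy=3,interpolation=cv2.INTER_CUBIC); save('crop_boards',b)
x,y=P[...,0],P[...,1]
def R_(name,m):
    m=cv2.morphologyEx(m.astype(np.uint8),cv2.MORPH_OPEN,np.ones((2,2)))>0
    for c,s,l in blobs(m,40):
        Q=P[l]; print(name,c.round(),s,[np.round(v,1) for v in rect(Q)],"z",np.nanmedian(Q[:,2]).round(4))
u=np.arange(640)[None,:]+0*z; v=np.arange(400)[:,None]+0*z
sh=(u>255)&(u<430)&(v>125)&(v<280)
R_("shelftop",sh&(abs(z-.06)<.006))
R_("shelfall",sh&(z>.03))
R_("lips",sh&(z>.068))
hsv=cv2.cvtColor(p,cv2.COLOR_RGB2HSV)
fl=sh&(hsv[...,1]>90)
R_("flake",fl)
bd=(u>430)&(u<530)&(v>190)&(v<270)
R_("board",bd&(z>.004)); R_("foot",bd&(z>.025)&(z<.05)); R_("handle",bd&(z>.075))
tt=(u>130)&(u<250)&(v>170)&(v<285)
R_("disc",tt&(z>.035)); R_("nut",tt&(z>.07)); R_("nuttop",tt&(z>.1))
for a,b_ in((180,130),(340,102),(470,125),(445,323)): print(a,b_,P[b_,a].round(3))
E
```

```text
shelftop [343. 184.] 10726 [array([552.9, -26.6]), array([213.9, 345.6]), np.float64(4.9)] z 0.0617
shelfall [344. 186.] 12869 [array([522.8, -29.7]), array([323.6, 356.5]), np.float64(4.1)] z 0.0618
lips [407. 144.] 71 [array([ 655.4, -189.4]), array([72.6, 46.2]), np.float64(21.7)] z 0.0715
lips [327. 142.] 257 [array([660.6,  17.2]), array([ 12.6, 283.6]), np.float64(6.4)] z 0.0683
lips [273. 166.] 52 [array([603.5, 153.2]), array([64.8,  3.6]), np.float64(3.9)] z 0.069
lips [415. 192.] 134 [array([ 543.5, -197.4]), array([163.5,  23.9]), np.float64(4.1)] z 0.0718
lips [347. 189.] 158 [array([544.6, -25.1]), array([32.5, 39. ]), np.float64(56.8)] z 0.0694
lips [377. 187.] 116 [array([ 544.4, -101. ]), array([41.5, 25.2]), np.float64(83.1)] z 0.0695
lips [386. 209.] 143 [array([ 494.7, -119.8]), array([28.9, 41.8]), np.float64(21.6)] z 0.0695
lips [345. 215.] 165 [array([480.3, -18.7]), array([34.3, 39.6]), np.float64(62.4)] z 0.0695
lips [301. 215.] 110 [array([483.2,  87.1]), array([40.5, 25.2]), np.float64(85.3)] z 0.0691
flake [337. 206.] 8317 [array([522.1, -20.1]), array([460
[... 1054 characters left out ...]
at64(0.0)] z 0.0524
nut [160. 235.] 313 [array([433. , 422.9]), array([34.7, 57.1]), np.float64(39.8)] z 0.107
nut [211. 236.] 282 [array([430.1, 296.7]), array([36. , 46.3]), np.float64(55.4)] z 0.1085
nut [185. 255.] 280 [array([386.7, 357.9]), array([31.4, 50.1]), np.float64(57.6)] z 0.1077
nuttop [157. 234.] 228 [array([433.2, 423.4]), array([33.7, 56.6]), np.float64(39.8)] z 0.1101
nuttop [210. 236.] 225 [array([425.4, 299.4]), array([28.9, 42.2]), np.float64(43.9)] z 0.1104
nuttop [183. 254.] 215 [array([386.5, 358.5]), array([30.7, 49. ]), np.float64(57.6)] z 0.1098
180 130 [0.707 0.394 0.044]
340 102 [ 0.778 -0.016  0.034]
470 125 [ 0.704 -0.343  0.057]
445 323 [ 0.212 -0.265  0.007]
```

View pics/crop_boards.png

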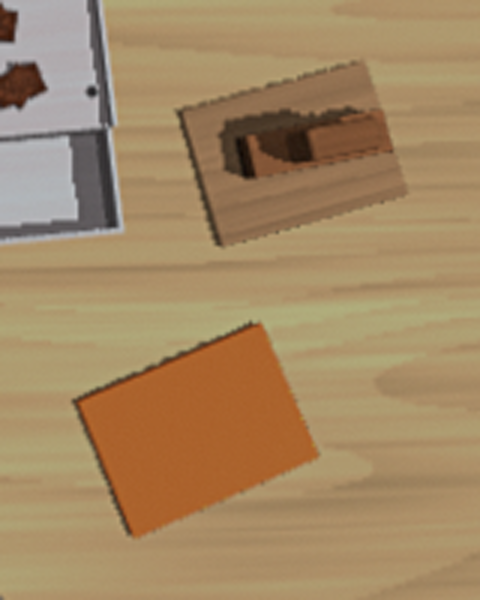

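Top crop: the upper board at crop (290,150) has wood grain and the scraper standing on it. The orange one at (200,430) is plain and coloured, so it is the look-alike. I'm heading for the wooden one.

Request:
servo_tool(
  rows=[
    {"offset": [-0.39,-0.5,0],"yaw": 0,"claw": 0},
    {"offset": [-0.78,-1,0],"yaw": 0,"claw": 0},
    {"offset": [-0.78,-1,0],"yaw": 0,"claw": 0},
  ],
)

```text
time: 0.57
ee_pos: [0.2555, 0.3762, 0.2539]
tcp_rot: [180.0, 0.0, 155.7]
wrist_force: [-0.0, 0.9, 1.0]
opening: 0.0858
grasp_force: 0.0
```

Request:
servo_tool(
  rows=[
    {"offset": [-0.39,-0.5,0],"yaw": 0,"claw": 0},
    {"offset": [-0.78,-1,0],"yaw": 0,"claw": 0},
    {"offset": [-0.78,-1,0],"yaw": 0,"claw": 0},
  ],
)

```text
time: 0.95
ee_pos: [0.2861, 0.2537, 0.2538]
tcp_rot: [179.9, 0.0, 155.7]
wrist_force: [-0.0, -0.1, -0.5]
opening: 0.0856
grasp_force: 0.0
```

Request:
servo_tool(
  rows=[
    {"offset": [-0.39,-0.5,0],"yaw": 0,"claw": 0},
    {"offset": [-0.78,-1,0],"yaw": 0,"claw": 0},
    {"offset": [-0.78,-1,0],"yaw": 0,"claw": 0},
  ],
)

```text
time: 1.32
ee_pos: [0.3169, 0.1304, 0.2535]
tcp_rot: [180.0, 0.0, 155.5]
wrist_force: [0.6, 0.7, -0.2]
opening: 0.0857
grasp_force: 0.0
```

Request:
servo_tool(
  rows=[
    {"offset": [-0.39,-0.5,0],"yaw": 0,"claw": 0},
    {"offset": [-0.78,-1,0],"yaw": 0,"claw": 0},
    {"offset": [-0.78,-1,0],"yaw": 0,"claw": 0},
  ],
)

```text
time: 1.7
ee_pos: [0.3472, 0.0071, 0.253]
tcp_rot: [-180.0, -0.0, 155.5]
wrist_force: [0.3, 0.2, 0.1]
opening: 0.0854
grasp_force: 0.0
```

Request:
servo_tool(
  rows=[
    {"offset": [-0.3,-0.4,0],"yaw": 0.06,"claw": 0},
    {"offset": [-0.6,-0.8,0],"yaw": 0.11,"claw": 0},
    {"offset": [-0.78,-1,0],"yaw": 0.16,"claw": 0},
    {"offset": [-0.78,-1,0],"yaw": 0.21,"claw": 0},
    {"offset": [-0.78,-1,0],"yaw": 0.26,"claw": 0},
    {"offset": [-0.78,-1,0],"yaw": 0.315,"claw": 0},
    {"offset": [-0.78,-1,0],"yaw": 0.315,"claw": 0},
  ],
)

```text
time: 2.58
ee_pos: [0.3774, -0.112, 0.2531]
tcp_rot: [-180.0, -0.0, 99.4]
wrist_force: [-0.2, -0.6, 0.4]
opening: 0.0857
grasp_force: 0.0
```

Request:
servo_tool(
  rows=[
    {"offset": [-0.45,0.03,0],"yaw": 0,"claw": 0},
    {"offset": [-0.9,0.07,0],"yaw": 0,"claw": 0},
    {"offset": [-0.9,0.07,0],"yaw": 0,"claw": 0},
  ],
)

```text
time: 2.95
ee_pos: [0.3988, -0.2023, 0.2524]
tcp_rot: [-179.9, -0.0, 99.4]
wrist_force: [-0.2, 0.6, 1.2]
opening: 0.0856
grasp_force: 0.0
```

Request:
servo_tool(
  rows=[
    {"offset": [-0.45,0.03,0],"yaw": 0,"claw": 0},
    {"offset": [-0.9,0.07,0],"yaw": 0,"claw": 0},
    {"offset": [-0.9,0.07,0],"yaw": 0,"claw": 0},
  ],
)

```text
time: 3.32
ee_pos: [0.42, -0.2896, 0.2522]
tcp_rot: [-179.9, -0.1, 99.3]
wrist_force: [-0.1, 1.2, 0.2]
opening: 0.0855
grasp_force: 0.0
```

Request:
servo_tool(
  rows=[
    {"offset": [-0.45,0.03,0],"yaw": 0,"claw": 0},
    {"offset": [-0.9,0.07,0],"yaw": 0,"claw": 0},
    {"offset": [-0.9,0.07,0],"yaw": 0,"claw": 0},
  ],
)

```text
time: 3.7
ee_pos: [0.4413, -0.377, 0.252]
tcp_rot: [-179.9, -0.1, 99.3]
wrist_force: [-0.3, 0.2, 0.3]
opening: 0.0853
grasp_force: 0.0
```

```bash
python3 - <<'E'
from h import *
p,d,i,M=cam("wrist"); P=cloud(p,d,i,M); z=P[...,2]; save('wr1',p)
ok=(P[...,1]<-.26)&(P[...,0]>.33)&(P[...,0]<.53)
for n,m in(("handle",ok&(z>.08)&(z<.1)),("foot",ok&(z>.03)&(z<.05)),("board",ok&(z>.004)&(z<.015))):
    m=cv2.morphologyEx(m.astype(np.uint8),cv2.MORPH_OPEN,np.ones((5,5)))>0
    for c,s,l in blobs(m,150): print(n,c.round(),s,[np.round(v,1) for v in rect(P[l])],np.median(P[l][:,2]).round(4),P[l].mean(0).round(4))
print(get_obs()["q"].round(1))
E
```

```text
handle [328. 177.] 2168 [array([ 443.9, -371. ]), array([25.5, 60.2]), np.float64(9.9)] 0.0871 [ 0.4437 -0.3695  0.0869]
foot [327. 120.] 1432 [array([ 437.1, -329.4]), array([35.7, 36. ]), np.float64(8.6)] 0.0373 [ 0.4366 -0.3279  0.0374]
foot [327. 218.] 449 [array([ 452.9, -422.6]), array([35.2, 14.4]), np.float64(8.3)] 0.0372 [ 0.4527 -0.4229  0.0372]
board [322. 135.] 14503 [array([ 438.8, -360.7]), array([120.1, 169.8]), np.float64(13.9)] 0.0074 [ 0.4353 -0.3484  0.0074]
[-40.5   9.2  14.6  95.5   0.   40.2]
```

View pics/wr1.png

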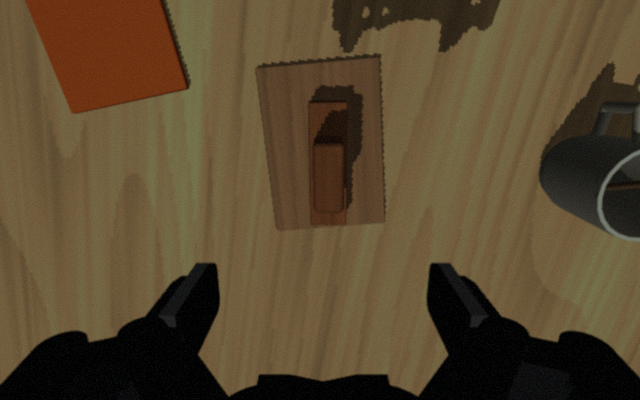

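Wrist view: the scraper stands on the wood-grained board at (328,165). Its handle is centred between the fingers' line, and the mug is clear at the right (600,160). I'm descending to grasp.

Request:
servo_tool(
  rows=[
    {"offset": [0.06,0.03,0.45],"yaw": 0,"claw": 0},
    {"offset": [0.06,0.03,0.9],"yaw": 0,"claw": 0},
    {"offset": [0.06,0.03,0.9],"yaw": 0,"claw": 0},
  ],
)

```text
time: 4.12
ee_pos: [0.4413, -0.3674, 0.1608]
tcp_rot: [-179.8, -0.3, 99.4]
wrist_force: [-0.4, 0.5, 0.5]
opening: 0.0856
grasp_force: 0.0
```

Request:
servo_tool(
  rows=[
    {"offset": [0,0,0.3],"yaw": 0,"claw": 0},
    {"offset": [0,0,0.6],"yaw": 0,"claw": 0},
    {"offset": [0,0,0.88],"yaw": 0,"claw": 0},
    {"offset": [0,0,0.88],"yaw": 0,"claw": 0},
  ],
)

```text
time: 4.62
ee_pos: [0.4424, -0.3694, 0.076]
tcp_rot: [-180.0, -0.0, 99.3]
wrist_force: [0.5, -0.2, 0.7]
opening: 0.0857
grasp_force: 0.0
```

Request:
servo_tool(
  rows=[
    {"offset": [0,0,0],"yaw": 0,"claw": 1},
    {"offset": [0,0,0],"yaw": 0,"claw": 1},
    {"offset": [0,0,0],"yaw": 0,"claw": 1},
    {"offset": [0,0,0],"yaw": 0,"claw": 1},
    {"offset": [0,0,0],"yaw": 0,"claw": 1},
    {"offset": [0,0,0],"yaw": 0,"claw": 1},
    {"offset": [0,0,0],"yaw": 0,"claw": 1},
    {"offset": [0,0,0],"yaw": 0,"claw": 1},
  ],
  squeeze=70,
)

```text
time: 5.62
ee_pos: [0.4426, -0.3707, 0.0763]
tcp_rot: [179.9, 0.1, 99.2]
wrist_force: [0.1, 1.7, 6.3]
opening: 0.0251
grasp_force: 68.5
```

Request:
servo_tool(
  rows=[
    {"offset": [0,0,-0.25],"yaw": 0,"claw": 1},
    {"offset": [0,0,-0.6],"yaw": 0,"claw": 1},
    {"offset": [0,0,-1],"yaw": 0,"claw": 1},
    {"offset": [0,0,-1],"yaw": 0,"claw": 1},
  ],
)

```text
time: 6.12
ee_pos: [0.4431, -0.3712, 0.1782]
tcp_rot: [179.8, 0.2, 99.2]
wrist_force: [0.7, -1.0, -2.7]
opening: 0.0249
grasp_force: 69.7
```

Request:
servo_tool(
  rows=[
    {"offset": [0.25,0.22,0],"yaw": 0,"claw": 1},
    {"offset": [0.55,0.48,0],"yaw": 0,"claw": 1},
    {"offset": [0.77,0.68,0],"yaw": 0,"claw": 1},
  ],
)

```text
time: 6.5
ee_pos: [0.4971, -0.2822, 0.1734]
tcp_rot: [-179.9, -0.1, 99.2]
wrist_force: [0.6, 0.2, -2.8]
opening: 0.025
grasp_force: 69.3
```

Request:
servo_tool(
  rows=[
    {"offset": [0.38,0.34,0],"yaw": 0,"claw": 1},
    {"offset": [0.77,0.68,0],"yaw": 0,"claw": 1},
  ],
)

```text
time: 6.75
ee_pos: [0.5519, -0.1954, 0.1733]
tcp_rot: [-179.9, -0.1, 99.1]
wrist_force: [0.9, 0.6, -2.5]
opening: 0.0251
grasp_force: 69.4
```

Request:
servo_tool(
  rows=[
    {"offset": [0.35,0.3,0],"yaw": 0.01,"claw": 1},
    {"offset": [0.6,0.53,0],"yaw": 0.02,"claw": 1},
    {"offset": [0.77,0.68,0],"yaw": 0.028,"claw": 1},
    {"offset": [0.77,0.68,0],"yaw": 0.028,"claw": 1},
  ],
)

```text
time: 7.25
ee_pos: [0.6067, -0.1084, 0.1731]
tcp_rot: [-179.8, -0.0, 94.3]
wrist_force: [0.0, -0.5, -2.7]
opening: 0.0249
grasp_force: 69.6
```

```bash
python3 - <<'E'
from h import *
T=tool();print(T[:3,3].round(4),get_obs()["tcp_rot"].round(2),get_obs()["opening"])
p,d,i,M=cam("scene"); P=cloud(p,d,i,M); z=P[...,2]; hsv=cv2.cvtColor(p,cv2.COLOR_RGB2HSV)
O=np.array([.555,-.0245]); a=np.deg2rad(4.1); A=np.array([[np.cos(a),np.sin(a)],[-np.sin(a),np.cos(a)]])
S=(P[...,:2]-O)@A.T
m=(abs(S[...,0])<.1)&(abs(S[...,1])<.16)&(abs(z-.068)<.006)&(hsv[...,1]>90)
for c,s,l in blobs(m,30): print("flake",c.round(),s,S[l].mean(0).round(3),P[l].mean(0).round(3))
# shelf top extents in this view
g=(z>.05)&(z<.066)&(abs(S[...,0])<.13)&(abs(S[...,1])<.19)&(hsv[...,1]<60)
print([np.round(v,1) for v in rect(P[g])])
lip=(z>.0665)&(z<.078)&(abs(S[...,0])<.13)&(abs(S[...,1])<.19)&(hsv[...,1]<60)
for c,s,l in blobs(lip,60): print("lip",c.round(),s,S[l].mean(0).round(3),[np.round(v,1) for v in rect(P[l])])
E
```

```text
[ 0.6067 -0.1084  0.1731] [-1.7984e+02 -5.0000e-02  9.4260e+01] 0.024947528412899624
flake [334. 195.] 57 [-0.064  0.118] [0.483 0.089 0.069]
flake [272. 223.] 75 [-0.068 -0.089] [ 0.494 -0.118  0.068]
flake [310. 224.] 80 [-0.01   0.002] [ 0.545 -0.023  0.069]
[array([547.6, -18.1]), array([242.3, 341.8]), np.float64(4.5)]
lip [320. 244.] 509 [ 0.061 -0.001] [array([557.9, -16.8]), array([220.3, 343.7]), np.float64(3.8)]
```

Request:
servo_tool(
  rows=[
    {"offset": [0,0,0.2],"yaw": 0,"claw": 1},
    {"offset": [0,0,0.38],"yaw": 0,"claw": 1},
    {"offset": [0,0,0.44],"yaw": 0,"claw": 1},
    {"offset": [0,0,0.44],"yaw": 0,"claw": 1},
  ],
)

```text
time: 7.8
ee_pos: [0.6063, -0.1101, 0.1308]
tcp_rot: [-179.9, -0.0, 94.1]
wrist_force: [-0.0, -0.8, -2.1]
opening: 0.0251
grasp_force: 69.4
```

Request:
servo_tool(
  rows=[
    {"offset": [0,-0.1,0],"yaw": 0,"claw": 1},
    {"offset": [0,-0.25,0],"yaw": 0,"claw": 1},
    {"offset": [0,-0.4,0],"yaw": 0,"claw": 1},
    {"offset": [0,-0.55,0],"yaw": 0,"claw": 1},
    {"offset": [0,-0.7,0],"yaw": 0,"claw": 1},
    {"offset": [0,-0.85,0],"yaw": 0,"claw": 1},
    {"offset": [0,-1,0],"yaw": 0,"claw": 1},
  ],
)

```text
time: 8.68
ee_pos: [0.5061, -0.1172, 0.1316]
tcp_rot: [180.0, 0.0, 94.1]
wrist_force: [-0.7, 0.1, -2.6]
opening: 0.025
grasp_force: 69.5
```

Request:
servo_tool(
  rows=[
    {"offset": [0,-0.15,0],"yaw": 0,"claw": 1},
    {"offset": [0,-0.3,0],"yaw": 0,"claw": 1},
    {"offset": [0,-0.45,0],"yaw": 0,"claw": 1},
    {"offset": [0,-0.6,0],"yaw": 0,"claw": 1},
    {"offset": [0,-0.62,0],"yaw": 0,"claw": 1},
    {"offset": [0,-0.62,0],"yaw": 0,"claw": 1},
  ],
)

```text
time: 9.43
ee_pos: [0.4453, -0.1216, 0.1315]
tcp_rot: [180.0, 0.0, 94.1]
wrist_force: [-0.2, -0.1, -2.8]
opening: 0.0254
grasp_force: 69.4
```

Request:
servo_tool(
  rows=[
    {"offset": [0,0,-0.5],"yaw": 0,"claw": 1},
    {"offset": [0.2,0.3,-0.6],"yaw": 0,"claw": 1},
    {"offset": [0.4,0.7,-0.6],"yaw": 0,"claw": 1},
    {"offset": [0.5,0.9,-0.6],"yaw": 0,"claw": 1},
    {"offset": [0.5,0.9,-0.6],"yaw": 0,"claw": 1},
  ],
)

```text
time: 10.05
ee_pos: [0.5325, -0.0643, 0.1904]
tcp_rot: [-179.9, -0.0, 94.2]
wrist_force: [-0.5, -0.1, -3.6]
opening: 0.025
grasp_force: 70.4
```

```bash
cat >> h.py <<'E'
O=np.array([.555,-.0245]); _a=np.deg2rad(4.1); A=np.array([[np.cos(_a),np.sin(_a)],[-np.sin(_a),np.cos(_a)]])
def flakes(n="top"):
    p,d,i,M=cam(n); P=cloud(p,d,i,M); z=P[...,2]; hsv=cv2.cvtColor(p,cv2.COLOR_RGB2HSV)
    S=(P[...,:2]-O)@A.T
    m=(S[...,0]<.115)&(S[...,0]>-.2)&(abs(S[...,1])<.17)&(z<.085)&(hsv[...,1]>90)&((hsv[...,0]<12)|(hsv[...,0]>170))
    for c,s,l in blobs(m,25): print(n,"flake",c.round(),s,S[l].mean(0).round(3),np.median(z[l]).round(3))
    return p
E
python3 - <<'E'
from h import *
for n in("top","scene"): save(n+'s1',flakes(n))
E
```

```text
top flake [344. 214.] 181 [-0.073  0.013] 0.07
top flake [300. 214.] 143 [-0.064  0.118] 0.07
scene flake [334. 195.] 56 [-0.064  0.118] 0.068
scene flake [262. 212.] 66 [-0.15  -0.088] 0.017
```

Request:
servo_tool(
  rows=[
    {"offset": [0.25,0.35,0],"yaw": 0,"claw": 1},
    {"offset": [0.43,0.7,0],"yaw": 0,"claw": 1},
    {"offset": [0.43,0.7,0.2],"yaw": 0,"claw": 1},
    {"offset": [0.43,0.7,0.5],"yaw": 0,"claw": 1},
    {"offset": [0.43,0.7,0.6],"yaw": 0,"claw": 1},
    {"offset": [0.43,0.7,0.6],"yaw": 0,"claw": 1},
  ],
)

```text
time: 10.9
ee_pos: [0.5975, -0.0176, 0.1313]
tcp_rot: [-180.0, -0.0, 94.1]
wrist_force: [-0.2, -0.0, -2.0]
opening: 0.0248
grasp_force: 71.1
```

Request:
servo_tool(
  rows=[
    {"offset": [0,-0.1,0],"yaw": 0,"claw": 1},
    {"offset": [0,-0.25,0],"yaw": 0,"claw": 1},
    {"offset": [0,-0.4,0],"yaw": 0,"claw": 1},
    {"offset": [0,-0.55,0],"yaw": 0,"claw": 1},
    {"offset": [0,-0.7,0],"yaw": 0,"claw": 1},
    {"offset": [0,-0.85,0],"yaw": 0,"claw": 1},
    {"offset": [0,-1,0],"yaw": 0,"claw": 1},
  ],
)

```text
time: 11.78
ee_pos: [0.4973, -0.0245, 0.1316]
tcp_rot: [180.0, 0.0, 94.1]
wrist_force: [-0.1, 0.2, -2.5]
opening: 0.0254
grasp_force: 71.2
```

Request:
servo_tool(
  rows=[
    {"offset": [0,-0.15,0],"yaw": 0,"claw": 1},
    {"offset": [0,-0.3,0],"yaw": 0,"claw": 1},
    {"offset": [0,-0.45,0],"yaw": 0,"claw": 1},
    {"offset": [0,-0.6,0],"yaw": 0,"claw": 1},
    {"offset": [0,-0.62,0],"yaw": 0,"claw": 1},
    {"offset": [0,-0.62,0],"yaw": 0,"claw": 1},
  ],
)

```text
time: 12.52
ee_pos: [0.4366, -0.029, 0.1314]
tcp_rot: [180.0, 0.0, 94.1]
wrist_force: [1.0, -0.4, -3.1]
opening: 0.025
grasp_force: 71.1
```

Request:
servo_tool(
  rows=[
    {"offset": [0,0,-0.5],"yaw": 0,"claw": 1},
    {"offset": [0.3,0.3,-0.6],"yaw": 0,"claw": 1},
    {"offset": [0.6,0.6,-0.6],"yaw": 0,"claw": 1},
    {"offset": [0.95,0.95,-0.6],"yaw": 0,"claw": 1},
    {"offset": [0.95,0.95,-0.6],"yaw": 0,"claw": 1},
  ],
)

```text
time: 13.15
ee_pos: [0.526, 0.0749, 0.19]
tcp_rot: [-179.9, -0.0, 94.3]
wrist_force: [-0.4, 0.4, -2.8]
opening: 0.0253
grasp_force: 71.6
```

```bash
python3 - <<'E'
from h import *
for n in("top","scene"): save(n+'s2',flakes(n))
E
```

```text
top flake [384. 241.] 278 [-0.145 -0.084] 0.019
top flake [360. 247.] 69 [-0.153 -0.022] 0.016
scene flake [300. 195.] 36 [-0.153  0.049] 0.014
scene flake [282. 201.] 57 [-0.159 -0.013] 0.014
scene flake [262. 212.] 65 [-0.15  -0.088] 0.017
```

Request:
servo_tool(
  rows=[
    {"offset": [0,0.2,0],"yaw": 0,"claw": 1},
    {"offset": [0,0.42,0],"yaw": 0,"claw": 1},
    {"offset": [0,0.42,0.2],"yaw": 0,"claw": 1},
    {"offset": [0,0.42,0.5],"yaw": 0,"claw": 1},
    {"offset": [0,0.42,0.6],"yaw": 0,"claw": 1},
    {"offset": [0,0.42,0.6],"yaw": 0,"claw": 1},
  ],
)

```text
time: 14.0
ee_pos: [0.5657, 0.0752, 0.1313]
tcp_rot: [-180.0, 0.0, 94.1]
wrist_force: [-0.1, -0.4, -2.1]
opening: 0.025
grasp_force: 71.3
```

Request:
servo_tool(
  rows=[
    {"offset": [0,-0.1,0],"yaw": 0,"claw": 1},
    {"offset": [0,-0.25,0],"yaw": 0,"claw": 1},
    {"offset": [0,-0.4,0],"yaw": 0,"claw": 1},
    {"offset": [0,-0.55,0],"yaw": 0,"claw": 1},
    {"offset": [0,-0.7,0],"yaw": 0,"claw": 1},
  ],
)

```text
time: 14.62
ee_pos: [0.4955, 0.0706, 0.1317]
tcp_rot: [180.0, -0.0, 94.2]
wrist_force: [0.4, -0.0, -1.4]
opening: 0.0251
grasp_force: 71.5
```

Request:
servo_tool(
  rows=[
    {"offset": [0,-0.15,0],"yaw": 0,"claw": 1},
    {"offset": [0,-0.3,0],"yaw": 0,"claw": 1},
    {"offset": [0,-0.45,0],"yaw": 0,"claw": 1},
    {"offset": [0,-0.6,0],"yaw": 0,"claw": 1},
    {"offset": [0,-0.65,0],"yaw": 0,"claw": 1},
    {"offset": [0,-0.65,0],"yaw": 0,"claw": 1},
  ],
)

```text
time: 15.38
ee_pos: [0.4315, 0.066, 0.1315]
tcp_rot: [180.0, -0.0, 94.2]
wrist_force: [0.9, -0.8, -2.9]
opening: 0.0251
grasp_force: 71.5
```

Request:
servo_tool(
  rows=[
    {"offset": [0,0,-0.5],"yaw": 0,"claw": 1},
    {"offset": [-0.4,-0.3,-0.6],"yaw": 0,"claw": 1},
    {"offset": [-0.8,-0.6,-0.6],"yaw": 0,"claw": 1},
    {"offset": [-1,-0.7,-0.6],"yaw": 0,"claw": 1},
  ],
)

```text
time: 15.88
ee_pos: [0.3684, -0.0403, 0.1917]
tcp_rot: [179.9, 0.0, 94.1]
wrist_force: [0.7, -0.1, -2.9]
opening: 0.0253
grasp_force: 71.7
```

Request:
servo_tool(
  rows=[
    {"offset": [-0.5,0,0],"yaw": 0,"claw": 1},
    {"offset": [-1,0,0],"yaw": 0,"claw": 1},
  ],
)

```text
time: 16.12
ee_pos: [0.3766, -0.1401, 0.1916]
tcp_rot: [179.9, 0.0, 94.2]
wrist_force: [0.4, 1.1, -3.2]
opening: 0.0253
grasp_force: 71.6
```

Request:
servo_tool(
  rows=[
    {"offset": [-0.5,0.1,0],"yaw": 0,"claw": 1},
    {"offset": [-1,0.2,0],"yaw": 0,"claw": 1},
  ],
)

```text
time: 16.38
ee_pos: [0.4039, -0.239, 0.1914]
tcp_rot: [180.0, 0.0, 94.1]
wrist_force: [1.0, 1.3, -2.6]
opening: 0.0252
grasp_force: 71.5
```

```bash
python3 - <<'E'
from h import *
for n in("top","scene"): p=flakes(n);save(n+'s3',p)
p=cam("top")[0];save('ts3',cv2.resize(p[130:280,130:430],None,fx=2.5,fy=2.5))
E
```

```text
top flake [384. 241.] 261 [-0.144 -0.084] 0.019
top flake [332. 247.] 167 [-0.145  0.048] 0.015
top flake [356. 248.] 166 [-0.154 -0.013] 0.015
top flake [303. 249.] 119 [-0.144  0.119] 0.015
scene flake [301. 195.] 41 [-0.151  0.049] 0.015
scene flake [283. 202.] 62 [-0.158 -0.013] 0.014
```

View pics/ts3.png

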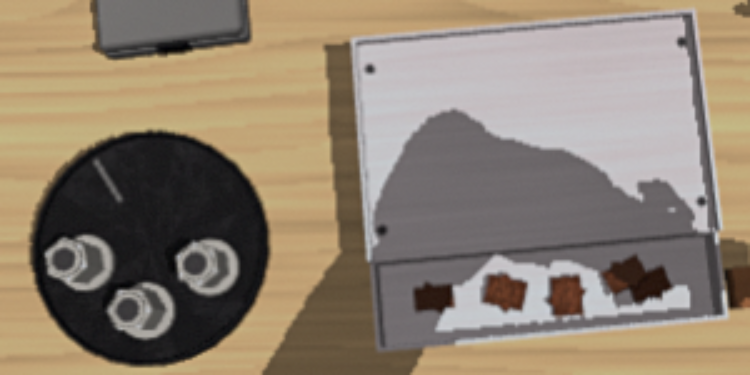

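Five flakes lie in the trough, at crop (434,297), (504,292), (567,295) and an overlapping pair at (637,278). The shelf is bare. I'm taking the scraper back to its board.

Request:
servo_tool(
  rows=[
    {"offset": [-0.35,0.06,0],"yaw": 0,"claw": 1},
    {"offset": [-0.64,0.12,0],"yaw": 0,"claw": 1},
    {"offset": [-0.64,0.12,0],"yaw": 0,"claw": 1},
  ],
)

```text
time: 16.9
ee_pos: [0.4204, -0.3005, 0.1908]
tcp_rot: [-180.0, -0.0, 94.1]
wrist_force: [0.5, 0.1, -2.9]
opening: 0.0254
grasp_force: 71.4
```

Request:
servo_tool(
  rows=[
    {"offset": [-0.35,0.06,0],"yaw": 0,"claw": 1},
    {"offset": [-0.64,0.12,0],"yaw": 0,"claw": 1},
    {"offset": [-0.64,0.12,0.3],"yaw": 0,"claw": 1},
    {"offset": [-0.64,0.12,0.6],"yaw": 0,"claw": 1},
    {"offset": [-0.64,0.12,0.8],"yaw": 0,"claw": 1},
    {"offset": [-0.64,0.12,0.9],"yaw": 0,"claw": 1},
    {"offset": [-0.64,0.12,0.9],"yaw": 0,"claw": 1},
  ],
)

```text
time: 17.77
ee_pos: [0.4366, -0.3621, 0.1012]
tcp_rot: [-180.0, -0.0, 94.2]
wrist_force: [0.1, -0.3, -3.4]
opening: 0.0247
grasp_force: 71.4
```

Now down by about 24 mm, checking the contact force before release.

Request:
servo_tool(
  rows=[
    {"offset": [0,0,0.1],"yaw": 0,"claw": 1},
    {"offset": [0,0,0.18],"yaw": 0,"claw": 1},
    {"offset": [0,0,0.22],"yaw": 0,"claw": 1},
    {"offset": [0,0,0.24],"yaw": 0,"claw": 1},
    {"offset": [0,0,0.24],"yaw": 0,"claw": 1},
  ],
)

```text
time: 18.4
ee_pos: [0.4366, -0.3629, 0.0772]
tcp_rot: [-180.0, -0.0, 94.1]
wrist_force: [-0.3, 0.0, -2.9]
opening: 0.0249
grasp_force: 71.6
```

Request:
servo_tool(
  rows=[
    {"offset": [0,0,0.02],"yaw": 0,"claw": 1},
    {"offset": [0,0,0.02],"yaw": 0,"claw": 1},
  ],
)

```text
time: 18.65
ee_pos: [0.4368, -0.363, 0.0763]
tcp_rot: [180.0, 0.1, 94.2]
wrist_force: [-1.7, 2.4, 5.4]
opening: 0.0252
grasp_force: 72.4
```

Request:
servo_tool(
  rows=[
    {"offset": [0,0,0],"yaw": 0,"claw": 0},
    {"offset": [0,0,0],"yaw": 0,"claw": 0},
    {"offset": [0,0,0],"yaw": 0,"claw": 0},
    {"offset": [0,0,0],"yaw": 0,"claw": 0},
    {"offset": [0,0,0],"yaw": 0,"claw": 0},
    {"offset": [0,0,-0.4],"yaw": 0,"claw": 0},
    {"offset": [0,0,-1],"yaw": 0,"claw": 0},
    {"offset": [0,0,-1],"yaw": 0,"claw": 0},
  ],
)

```text
time: 19.65
ee_pos: [0.4381, -0.364, 0.1806]
tcp_rot: [179.7, 0.3, 94.1]
wrist_force: [0.3, 0.5, -1.5]
opening: 0.0852
grasp_force: 0.0
```

Request:
servo_tool(
  rows=[
    {"offset": [0.3,0,-0.5],"yaw": 0,"claw": 0},
    {"offset": [0.7,0,-0.9],"yaw": 0,"claw": 0},
    {"offset": [1,0,-0.9],"yaw": 0,"claw": 0},
  ],
)

```text
time: 20.02
ee_pos: [0.4299, -0.2624, 0.2683]
tcp_rot: [179.8, 0.2, 94.2]
wrist_force: [0.6, 0.5, -1.0]
opening: 0.0856
grasp_force: 0.0
```

```bash
python3 - <<'E'
from h import *
p,d,i,M=cam("top");P=cloud(p,d,i,M);z=P[...,2]
save('b2',cv2.resize(p[190:270,430:530],None,fx=5,fy=5))
u=np.arange(640)[None,:]+0*z; v=np.arange(400)[:,None]+0*z
for n,m in (("handle",(u>450)&(v>190)&(v<270)&(abs(z-.088)<.006)),("foot",(u>440)&(u<530)&(v>190)&(v<270)&(abs(z-.038)<.006))):
  for c,s,l in blobs(m,40): print(n,c,s,P[l].mean(0))
tt=(u>130)&(u<250)&(v>170)&(v<285)
disc=tt&(z>.048)&(z<.068); print("disc",[np.round(q,1) for q in cv2.minEnclosingCircle((P[disc][:,:2]*1000).astype(np.float32))])
for c,s,l in blobs(tt&(z>.106)&(z<.116),20): print("nuttop",c,s,np.median(P[l],0).round(4))
E
```

```text
handle [481.03846154 230.        ] 52 [ 0.43564478 -0.33894363  0.08790888]
foot [467.50819672 231.7704918 ] 244 [ 0.43534998 -0.32387149  0.03913889]
disc [array([455.3, 357.7]), np.float64(116.6)]
nuttop [155.72527473 233.2032967 ] 182 [0.4401 0.4168 0.1109]
nuttop [208.29545455 234.47159091] 176 [0.435  0.2954 0.1112]
nuttop [181.2875 253.1625] 160 [0.3938 0.3568 0.111 ]
```

Request:
servo_tool(
  rows=[
    {"offset": [0.5,0,0],"yaw": 0,"claw": 0},
    {"offset": [1,0,0],"yaw": 0,"claw": 0},
  ],
)

```text
time: 20.32
ee_pos: [0.4218, -0.1623, 0.2645]
tcp_rot: [-180.0, -0.0, 94.1]
wrist_force: [0.1, 0.7, 0.5]
opening: 0.0851
grasp_force: 0.0
```

Request:
servo_tool(
  rows=[
    {"offset": [0.5,0,0],"yaw": 0,"claw": 0},
    {"offset": [1,0,0],"yaw": 0,"claw": 0},
  ],
)

```text
time: 20.58
ee_pos: [0.4145, -0.0623, 0.2647]
tcp_rot: [-180.0, -0.0, 94.1]
wrist_force: [1.2, -0.2, -0.3]
opening: 0.0857
grasp_force: 0.0
```

Request:
servo_tool(
  rows=[
    {"offset": [0.5,0,0],"yaw": 0,"claw": 0},
    {"offset": [1,0,0],"yaw": 0,"claw": 0},
  ],
)

```text
time: 20.82
ee_pos: [0.4073, 0.0375, 0.2647]
tcp_rot: [-180.0, 0.0, 94.1]
wrist_force: [0.6, 0.8, -0.5]
opening: 0.0852
grasp_force: 0.0
```

Request:
servo_tool(
  rows=[
    {"offset": [0.5,0,0],"yaw": 0,"claw": 0},
    {"offset": [1,0,0],"yaw": 0,"claw": 0},
  ],
)

```text
time: 21.08
ee_pos: [0.4, 0.1374, 0.2648]
tcp_rot: [-180.0, 0.0, 94.2]
wrist_force: [0.9, -0.3, 0.3]
opening: 0.0851
grasp_force: 0.0
```

Request:
servo_tool(
  rows=[
    {"offset": [0.5,0,0],"yaw": 0,"claw": 0},
    {"offset": [1,0,0],"yaw": 0,"claw": 0},
  ],
)

```text
time: 21.32
ee_pos: [0.3928, 0.2372, 0.2647]
tcp_rot: [-180.0, 0.0, 94.2]
wrist_force: [0.9, -0.5, 0.7]
opening: 0.0853
grasp_force: 0.0
```

Request:
servo_tool(
  rows=[
    {"offset": [0.5,0,0],"yaw": 0,"claw": 0},
    {"offset": [1,0.1,0],"yaw": 0,"claw": 0},
    {"offset": [1,0.1,0],"yaw": 0,"claw": 0},
  ],
)

```text
time: 21.7
ee_pos: [0.3957, 0.3386, 0.2633]
tcp_rot: [-179.9, 0.1, 94.3]
wrist_force: [-0.9, -0.6, 0.3]
opening: 0.0854
grasp_force: 0.0
```

```bash
python3 - <<'E'
from h import *
p,d,i,M=cam("wrist"); P=cloud(p,d,i,M); save('wr2',p); z=P[...,2]
print(tool()[:3,3])
for c,s,l in blobs((z>.105)&(z<.118)&(P[...,0]>.3),100): print("nuttop",c.round(),s,np.median(P[l],0).round(4),[np.round(v,1) for v in rect(P[l])])
E
```

```text
[0.39563264 0.33704713 0.26379139]
nuttop [389.  85.] 1505 [0.4371 0.4201 0.1095] [array([437.5, 419.7]), array([30.7, 31.4]), np.float64(16.4)]
nuttop [320. 161.] 1244 [0.3909 0.3603 0.1095] [array([390.9, 359.5]), array([31.1, 31. ]), np.float64(75.5)]
nuttop [363. 237.] 1040 [0.4315 0.2999 0.1093] [array([431.8, 299.3]), array([30.9, 30.6]), np.float64(74.8)]
```

View pics/wr2.png

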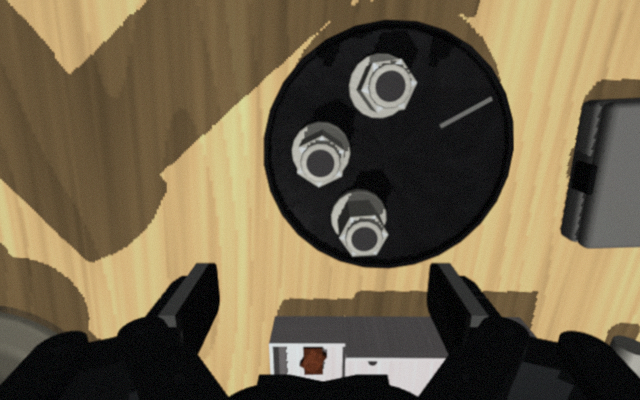

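Wrist view: three nuts stand upright on the disc at (389,85), (320,161) and (363,237). They are about 74 mm apart, so the fingers should go in only part open. Next I measure the hexagon phases.

```bash
cat >> h.py <<'E'
def nuts(base=.05,box=lambda P:(P[...,0]>.3)&(P[...,0]<.56)&(P[...,1]>.23),n="wrist"):
    T=tool();p,d,i,M=cam(n); P=cloud(p,d,i,M); z=P[...,2]; ok=box(P); res=[]
    yaw=np.rad2deg(np.arctan2(T[1,0],T[0,0]))
    for c,s,l in blobs(ok&(abs(z-base-.0595)<.005),100):
        C=np.array(rect(P[l])[0])/1000
        D=P[...,:2]-C; r=np.hypot(D[...,0],D[...,1]); th=np.arctan2(D[...,1],D[...,0])
        m=(r>.0175)&(r<.0225)&(abs(z-base-.053)<.004)
        e=np.exp(6j*th[m]); q=np.abs(e.mean()); f=np.rad2deg(np.angle(e.mean()))/6+30  # flat normal mod 60
        dy=(f+90-yaw+30)%60-30
        w=np.array([*(C-T[:2,3]),0]); t=T[:3,:3].T@w
        print("nut px",c.round(),"C",C.round(4),"flat",round(f,1),"q",round(q,2),m.sum(),"| tool x,y",(t[:2]*10).round(3),"toolyaw frac",(-dy/180).round(3),"z",T[2,3].round(4))
    return p
E
python3 - <<'E'
from h import *
nuts()
E
```

```text
nut px [389.  83.] C [0.4375 0.42  ] flat 42.0 q 0.39 322 | tool x,y [0.796 0.479] toolyaw frac 0.124 z 0.2638
nut px [320. 159.] C [0.3908 0.3595] flat 0.2 q 0.38 278 | tool x,y [ 0.228 -0.032] toolyaw frac 0.023 z 0.2638
nut px [364. 234.] C [0.4315 0.2991] flat 38.5 q 0.39 244 | tool x,y [-0.405  0.33 ] toolyaw frac 0.143 z 0.2638
```

Request:
servo_tool(
  rows=[
    {"offset": [0.23,-0.03,0.3],"yaw": 0.023,"claw": 0.35},
    {"offset": [0.23,-0.03,0.6],"yaw": 0.023,"claw": 0.35},
    {"offset": [0.23,-0.03,0.95],"yaw": 0.023,"claw": 0.35},
    {"offset": [0.23,-0.03,0.95],"yaw": 0.023,"claw": 0.35},
  ],
)

```text
time: 22.3
ee_pos: [0.3905, 0.3569, 0.1683]
tcp_rot: [-179.8, 0.2, 89.9]
wrist_force: [-0.6, 0.3, 0.9]
opening: 0.0558
grasp_force: 0.0
```

```bash
python3 - <<'E'
from h import *
p,d,i,M=cam("wrist"); save('wr3',p); print(tool()[:3,3],get_obs()["opening"])
E
```

```text
[0.39110985 0.35753609 0.17037163] 0.05560714569706378
```

View pics/wr3.png

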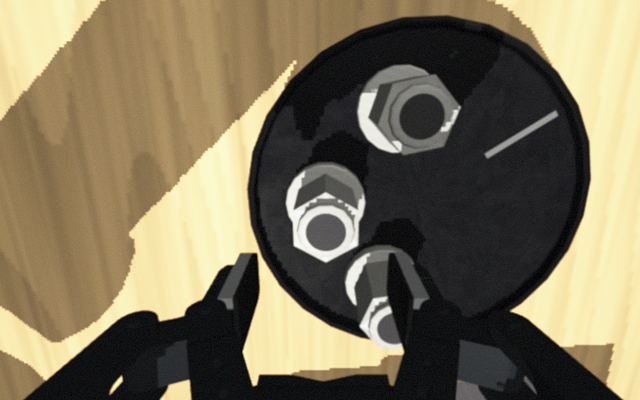

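The nut at (325,228) sits centred between the fingertips at (250,260) and (395,260), with its flats facing the pads. The neighbouring nut is clear.

Request:
servo_tool(
  rows=[
    {"offset": [0.02,0,0.3],"yaw": 0,"claw": 0.35},
    {"offset": [0.02,0,0.6],"yaw": 0,"claw": 0.35},
    {"offset": [0.02,0,0.76],"yaw": 0,"claw": 0.35},
    {"offset": [0.02,0,0.76],"yaw": 0,"claw": 0.35},
  ],
)

```text
time: 22.85
ee_pos: [0.3914, 0.3605, 0.0947]
tcp_rot: [-180.0, 0.0, 90.0]
wrist_force: [0.4, -0.5, 0.2]
opening: 0.0558
grasp_force: 0.0
```

Request:
servo_tool(
  rows=[
    {"offset": [0,0,0],"yaw": 0,"claw": 1},
    {"offset": [0,0,0],"yaw": 0,"claw": 1},
    {"offset": [0,0,0],"yaw": 0,"claw": 1},
    {"offset": [0,0,0],"yaw": 0,"claw": 1},
    {"offset": [0,0,0],"yaw": 0,"claw": 1},
  ],
  squeeze=50,
)

```text
time: 23.48
ee_pos: [0.3918, 0.3614, 0.0962]
tcp_rot: [179.9, -0.1, 90.0]
wrist_force: [-1.7, -0.3, 6.4]
opening: 0.0352
grasp_force: 51.1
```

Request:
servo_tool(
  rows=[
    {"offset": [0,0,-0.2],"yaw": 0,"claw": 1},
    {"offset": [0,0,-0.6],"yaw": 0,"claw": 1},
    {"offset": [0,0,-1],"yaw": 0,"claw": 1},
    {"offset": [0,0,-1],"yaw": 0,"claw": 1},
  ],
)

```text
time: 23.98
ee_pos: [0.3923, 0.3617, 0.1978]
tcp_rot: [179.8, -0.2, 90.0]
wrist_force: [0.4, 0.0, -3.6]
opening: 0.0351
grasp_force: 51.0
```

Request:
servo_tool(
  rows=[
    {"offset": [-0.3,0.15,0],"yaw": 0,"claw": 1},
    {"offset": [-0.65,0.3,0],"yaw": 0,"claw": 1},
    {"offset": [-0.963,0.466,0],"yaw": 0,"claw": 1},
  ],
)

```text
time: 24.35
ee_pos: [0.4378, 0.2633, 0.193]
tcp_rot: [-179.9, 0.1, 90.0]
wrist_force: [0.3, 0.3, -2.7]
opening: 0.0353
grasp_force: 50.8
```

Request:
servo_tool(
  rows=[
    {"offset": [-0.48,0.233,0],"yaw": 0,"claw": 1},
    {"offset": [-0.963,0.466,0],"yaw": 0,"claw": 1},
  ],
)

```text
time: 24.6
ee_pos: [0.4846, 0.1668, 0.193]
tcp_rot: [-179.9, 0.0, 90.1]
wrist_force: [1.7, 1.1, -3.1]
opening: 0.0351
grasp_force: 50.8
```

Request:
servo_tool(
  rows=[
    {"offset": [-0.48,0.233,0],"yaw": 0,"claw": 1},
    {"offset": [-0.963,0.466,0],"yaw": 0,"claw": 1},
  ],
)

```text
time: 24.85
ee_pos: [0.5313, 0.0702, 0.193]
tcp_rot: [-179.9, 0.0, 90.0]
wrist_force: [0.6, 0.8, -3.6]
opening: 0.0351
grasp_force: 50.8
```

Request:
servo_tool(
  rows=[
    {"offset": [-0.48,0.233,0],"yaw": 0,"claw": 1},
    {"offset": [-0.963,0.466,0],"yaw": 0,"claw": 1},
  ],
)

```text
time: 25.1
ee_pos: [0.5779, -0.0261, 0.1929]
tcp_rot: [-179.9, -0.0, 90.0]
wrist_force: [1.3, 1.0, -3.4]
opening: 0.0353
grasp_force: 50.8
```

Request:
servo_tool(
  rows=[
    {"offset": [-0.4,0.2,0],"yaw": 0,"claw": 1},
    {"offset": [-0.75,0.35,0],"yaw": 0,"claw": 1},
    {"offset": [-0.963,0.466,0],"yaw": 0,"claw": 1},
    {"offset": [-0.963,0.466,0],"yaw": 0,"claw": 1},
  ],
)

```text
time: 25.6
ee_pos: [0.6243, -0.1221, 0.1921]
tcp_rot: [-179.8, -0.0, 89.9]
wrist_force: [0.1, 1.1, -3.3]
opening: 0.0351
grasp_force: 51.0
```

```bash
python3 - <<'E'
from h import *
print(tool()[:3,3], (tool()[:2,3]-O)@A.T); save('x',flakes("top")); flakes("scene")
p,d,i,M=cam("wrist");save('wr4',p)
E
```

```text
[ 0.62431298 -0.12207994  0.19213069] [ 0.06215888 -0.10228592]
top flake [332. 247.] 167 [-0.145  0.048] 0.015
top flake [356. 248.] 167 [-0.155 -0.013] 0.016
top flake [303. 249.] 136 [-0.144  0.12 ] 0.015
scene flake [260. 213.] 56 [-0.151 -0.094] 0.016
```

View pics/wr4.png

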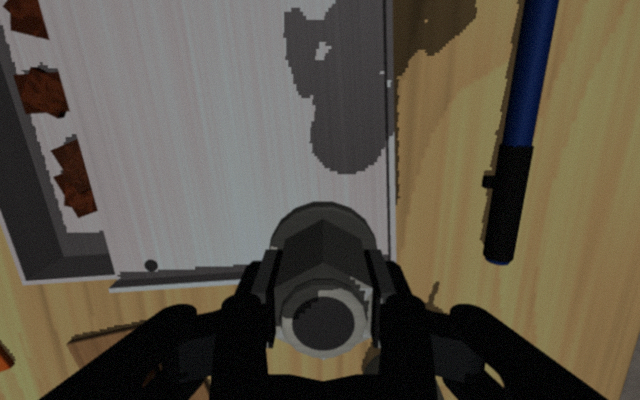

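Wrist view: the nut is held upright, with its flange at (323,250) left of the back lip at (390,200). The shelf is bare, and the flakes are in the trough at left.

Request:
servo_tool(
  rows=[
    {"offset": [0,0,0.3],"yaw": 0,"claw": 1},
    {"offset": [0,0,0.6],"yaw": 0,"claw": 1},
    {"offset": [0,0,0.78],"yaw": 0,"claw": 1},
    {"offset": [0,0,0.84],"yaw": 0,"claw": 1},
    {"offset": [0,0,0.84],"yaw": 0,"claw": 1},
  ],
)

```text
time: 26.38
ee_pos: [0.6245, -0.1204, 0.1108]
tcp_rot: [180.0, 0.0, 90.0]
wrist_force: [-0.7, 0.7, -3.8]
opening: 0.0354
grasp_force: 51.0
```

Request:
servo_tool(
  rows=[
    {"offset": [0,0,0.02],"yaw": 0,"claw": 1},
    {"offset": [0,0,0.02],"yaw": 0,"claw": 1},
  ],
)

```text
time: 26.62
ee_pos: [0.6247, -0.1208, 0.109]
tcp_rot: [179.9, 0.0, 90.0]
wrist_force: [-0.6, -0.1, -4.2]
opening: 0.0351
grasp_force: 51.0
```

Request:
servo_tool(
  rows=[
    {"offset": [0,0,0.02],"yaw": 0,"claw": 1},
    {"offset": [0,0,0.03],"yaw": 0,"claw": 1},
    {"offset": [0,0,0.03],"yaw": 0,"claw": 1},
  ],
)

```text
time: 27.0
ee_pos: [0.6245, -0.1207, 0.1062]
tcp_rot: [179.9, 0.0, 90.0]
wrist_force: [-2.8, -0.4, 4.7]
opening: 0.0351
grasp_force: 51.8
```

Request:
servo_tool(
  rows=[
    {"offset": [0,0,0],"yaw": 0,"claw": 0.4},
    {"offset": [0,0,0],"yaw": 0,"claw": 0.4},
    {"offset": [0,0,0],"yaw": 0,"claw": 0.4},
    {"offset": [0,0,-0.3],"yaw": 0,"claw": 0.4},
    {"offset": [0,0,-0.8],"yaw": 0,"claw": 0.4},
    {"offset": [0,0,-1],"yaw": 0,"claw": 0.4},
  ],
)

```text
time: 27.75
ee_pos: [0.625, -0.1208, 0.2085]
tcp_rot: [179.8, 0.0, 90.0]
wrist_force: [1.0, 0.5, -0.5]
opening: 0.0513
grasp_force: 0.0
```

Request:
servo_tool(
  rows=[
    {"offset": [0.46,-0.23,-0.3],"yaw": 0,"claw": 0.35},
    {"offset": [0.92,-0.46,-0.6],"yaw": 0,"claw": 0.35},
  ],
)

```text
time: 28.0
ee_pos: [0.5777, -0.028, 0.2657]
tcp_rot: [-180.0, -0.0, 89.9]
wrist_force: [0.8, 0.6, -0.1]
opening: 0.0554
grasp_force: 0.0
```

Request:
servo_tool(
  rows=[
    {"offset": [0.46,-0.23,0],"yaw": 0,"claw": 0.35},
    {"offset": [0.92,-0.46,0],"yaw": 0,"claw": 0.35},
  ],
)

```text
time: 28.25
ee_pos: [0.5316, 0.0646, 0.2657]
tcp_rot: [179.9, -0.0, 90.0]
wrist_force: [0.9, 0.3, 1.5]
opening: 0.0555
grasp_force: 0.0
```

Request:
servo_tool(
  rows=[
    {"offset": [0.46,-0.23,0],"yaw": 0,"claw": 0.35},
    {"offset": [0.92,-0.46,0],"yaw": 0,"claw": 0.35},
  ],
)

```text
time: 28.5
ee_pos: [0.4854, 0.1566, 0.2654]
tcp_rot: [180.0, -0.0, 90.0]
wrist_force: [0.7, 0.7, 0.4]
opening: 0.0557
grasp_force: 0.0
```

Request:
servo_tool(
  rows=[
    {"offset": [0.46,-0.23,0],"yaw": 0,"claw": 0.35},
    {"offset": [0.92,-0.46,0],"yaw": 0,"claw": 0.35},
  ],
)

```text
time: 28.75
ee_pos: [0.4394, 0.2487, 0.2654]
tcp_rot: [180.0, -0.0, 90.0]
wrist_force: [1.5, 0.2, -0.1]
opening: 0.0557
grasp_force: 0.0
```

Request:
servo_tool(
  rows=[
    {"offset": [0.46,-0.2,0],"yaw": 0,"claw": 0.35},
    {"offset": [0.8,-0.4,0],"yaw": 0,"claw": 0.35},
    {"offset": [0.8,-0.4,0],"yaw": 0,"claw": 0.35},
    {"offset": [0.8,-0.4,0],"yaw": 0,"claw": 0.35},
  ],
)

```text
time: 29.25
ee_pos: [0.4003, 0.3272, 0.2653]
tcp_rot: [180.0, 0.0, 90.0]
wrist_force: [-0.8, -0.5, -0.6]
opening: 0.0556
grasp_force: 0.0
```

```bash
python3 - <<'E'
from h import *
nuts()
print("shelf:"); sb=lambda P:(P[...,0]>.5)&(P[...,1]<.17)&(P[...,1]>-.2)&(P[...,0]<.68)
p=nuts(.0605,sb,"scene"); save('sc5',p); flakes("top")
E
```

```text
nut px [375.  64.] C [0.4379 0.42  ] flat 42.0 q 0.4 316 | tool x,y [0.928 0.376] toolyaw frac 0.1 z 0.2653
nut px [361. 220.] C [0.4321 0.2988] flat 38.3 q 0.33 284 | tool x,y [-0.284  0.317] toolyaw frac 0.121 z 0.2653
shelf:
nut px [288. 252.] C [ 0.6245 -0.1234] flat 2.7 q 0.39 28 | tool x,y [-4.501  2.24 ] toolyaw frac -0.015 z 0.2653
top flake [384. 241.] 276 [-0.145 -0.085] 0.019
top flake [332. 246.] 163 [-0.145  0.048] 0.016
top flake [356. 248.] 170 [-0.154 -0.013] 0.016
top flake [303. 249.] 137 [-0.144  0.12 ] 0.015
```

Request:
servo_tool(
  rows=[
    {"offset": [-0.28,0.32,0.2],"yaw": 0.05,"claw": 0.35},
    {"offset": [-0.28,0.32,0.5],"yaw": 0.1,"claw": 0.35},
    {"offset": [-0.28,0.32,0.85],"yaw": 0.121,"claw": 0.35},
    {"offset": [-0.28,0.32,0.9],"yaw": 0.121,"claw": 0.35},
    {"offset": [-0.28,0.32,0.9],"yaw": 0.121,"claw": 0.35},
  ],
)

```text
time: 30.02
ee_pos: [0.4326, 0.299, 0.1762]
tcp_rot: [180.0, -0.0, 68.3]
wrist_force: [0.1, -0.6, 0.5]
opening: 0.0557
grasp_force: 0.0
```

Request:
servo_tool(
  rows=[
    {"offset": [0,0,0.3],"yaw": 0,"claw": 0.35},
    {"offset": [0,0,0.6],"yaw": 0,"claw": 0.35},
    {"offset": [0,0,0.8],"yaw": 0,"claw": 0.35},
    {"offset": [0,0,0.8],"yaw": 0,"claw": 0.35},
  ],
)

```text
time: 30.52
ee_pos: [0.4323, 0.2993, 0.0956]
tcp_rot: [-180.0, 0.0, 68.3]
wrist_force: [-0.3, -0.2, -0.1]
opening: 0.0555
grasp_force: 0.0
```

Request:
servo_tool(
  rows=[
    {"offset": [0,0,0],"yaw": 0,"claw": 1},
    {"offset": [0,0,0],"yaw": 0,"claw": 1},
    {"offset": [0,0,0],"yaw": 0,"claw": 1},
    {"offset": [0,0,0],"yaw": 0,"claw": 1},
    {"offset": [0,0,0],"yaw": 0,"claw": 1},
  ],
  squeeze=50,
)

```text
time: 31.15
ee_pos: [0.4332, 0.2998, 0.0974]
tcp_rot: [179.9, -0.2, 68.2]
wrist_force: [-0.6, -1.3, 7.2]
opening: 0.0355
grasp_force: 51.1
```

Request:
servo_tool(
  rows=[
    {"offset": [0,0,-0.2],"yaw": 0,"claw": 1},
    {"offset": [0,0,-0.6],"yaw": 0,"claw": 1},
    {"offset": [0,0,-1],"yaw": 0,"claw": 1},
    {"offset": [0,0,-1],"yaw": 0,"claw": 1},
  ],
)

```text
time: 31.65
ee_pos: [0.4334, 0.3001, 0.199]
tcp_rot: [179.8, -0.3, 68.2]
wrist_force: [0.5, 0.3, -4.3]
opening: 0.0352
grasp_force: 51.1
```

Request:
servo_tool(
  rows=[
    {"offset": [-0.25,0.3,0],"yaw": 0,"claw": 1},
    {"offset": [-0.5,0.65,0],"yaw": 0,"claw": 1},
    {"offset": [-0.76,0.97,0],"yaw": 0,"claw": 1},
  ],
)

```text
time: 32.02
ee_pos: [0.4944, 0.1916, 0.1941]
tcp_rot: [-179.9, 0.1, 68.3]
wrist_force: [0.7, 0.6, -4.2]
opening: 0.0356
grasp_force: 51.1
```

Request:
servo_tool(
  rows=[
    {"offset": [-0.38,0.48,0],"yaw": 0,"claw": 1},
    {"offset": [-0.76,0.97,0],"yaw": 0,"claw": 1},
  ],
)

```text
time: 32.28
ee_pos: [0.5564, 0.0847, 0.1942]
tcp_rot: [-179.9, 0.0, 68.3]
wrist_force: [0.3, 0.1, -3.5]
opening: 0.0354
grasp_force: 51.1
```

Request:
servo_tool(
  rows=[
    {"offset": [-0.38,0.48,0],"yaw": -0.05,"claw": 1},
    {"offset": [-0.6,0.8,0],"yaw": -0.1,"claw": 1},
    {"offset": [-0.76,0.97,0],"yaw": -0.121,"claw": 1},
    {"offset": [-0.76,0.97,0],"yaw": -0.121,"claw": 1},
    {"offset": [-0.76,0.97,0],"yaw": -0.121,"claw": 1},
  ],
)

```text
time: 32.9
ee_pos: [0.6175, -0.02, 0.1944]
tcp_rot: [-179.9, -0.0, 90.0]
wrist_force: [-0.7, 0.9, -1.7]
opening: 0.0354
grasp_force: 51.2
```

Request:
servo_tool(
  rows=[
    {"offset": [0,0,0.3],"yaw": 0,"claw": 1},
    {"offset": [0,0,0.6],"yaw": 0,"claw": 1},
    {"offset": [0,0,0.78],"yaw": 0,"claw": 1},
    {"offset": [0,0,0.84],"yaw": 0,"claw": 1},
    {"offset": [0,0,0.84],"yaw": 0,"claw": 1},
  ],
)

```text
time: 33.52
ee_pos: [0.6181, -0.0201, 0.1118]
tcp_rot: [180.0, -0.0, 90.0]
wrist_force: [0.5, -0.2, -2.3]
opening: 0.0351
grasp_force: 51.2
```

Request:
servo_tool(
  rows=[
    {"offset": [0,0,0.02],"yaw": 0,"claw": 1},
    {"offset": [0,0,0.04],"yaw": 0,"claw": 1},
    {"offset": [0,0,0.05],"yaw": 0,"claw": 1},
    {"offset": [0,0,0.05],"yaw": 0,"claw": 1},
  ],
)

```text
time: 34.02
ee_pos: [0.6183, -0.0204, 0.1075]
tcp_rot: [179.9, 0.0, 90.0]
wrist_force: [-1.5, 0.2, 5.9]
opening: 0.035
grasp_force: 52.2
```

Request:
servo_tool(
  rows=[
    {"offset": [0,0,0],"yaw": 0,"claw": 0.4},
    {"offset": [0,0,0],"yaw": 0,"claw": 0.4},
    {"offset": [0,0,0],"yaw": 0,"claw": 0.4},
    {"offset": [0,0,-0.3],"yaw": 0,"claw": 0.4},
    {"offset": [0,0,-0.8],"yaw": 0,"claw": 0.4},
    {"offset": [0,0,-1],"yaw": 0,"claw": 0.4},
  ],
)

```text
time: 34.78
ee_pos: [0.6186, -0.0204, 0.2095]
tcp_rot: [179.8, 0.0, 90.0]
wrist_force: [0.3, -0.3, 0.2]
opening: 0.0513
grasp_force: 0.0
```

Request:
servo_tool(
  rows=[
    {"offset": [0.46,-0.25,-0.3],"yaw": 0,"claw": 0.35},
    {"offset": [0.9,-0.53,-0.5],"yaw": 0,"claw": 0.35},
  ],
)

```text
time: 35.02
ee_pos: [0.5646, 0.0704, 0.2574]
tcp_rot: [179.9, -0.0, 89.9]
wrist_force: [-0.0, 0.8, 0.4]
opening: 0.0557
grasp_force: 0.0
```

Request:
servo_tool(
  rows=[
    {"offset": [0.45,-0.27,0],"yaw": 0,"claw": 0.35},
    {"offset": [0.9,-0.53,0],"yaw": 0,"claw": 0.35},
  ],
)

```text
time: 35.28
ee_pos: [0.511, 0.1609, 0.2567]
tcp_rot: [180.0, -0.0, 90.0]
wrist_force: [1.7, -0.2, 0.3]
opening: 0.0554
grasp_force: 0.0
```

Request:
servo_tool(
  rows=[
    {"offset": [0.45,-0.27,0],"yaw": 0,"claw": 0.35},
    {"offset": [0.9,-0.53,0],"yaw": 0,"claw": 0.35},
  ],
)

```text
time: 35.52
ee_pos: [0.4579, 0.2509, 0.2564]
tcp_rot: [180.0, -0.0, 90.0]
wrist_force: [0.3, 0.5, 0.8]
opening: 0.0557
grasp_force: 0.0
```

Request:
servo_tool(
  rows=[
    {"offset": [0.45,-0.27,0],"yaw": 0,"claw": 0.35},
    {"offset": [0.8,-0.45,0],"yaw": 0,"claw": 0.35},
    {"offset": [0.9,-0.53,0],"yaw": 0,"claw": 0.35},
    {"offset": [0.9,-0.53,0],"yaw": 0,"claw": 0.35},
    {"offset": [0.9,-0.53,0],"yaw": 0,"claw": 0.35},
  ],
)

```text
time: 36.15
ee_pos: [0.4065, 0.3387, 0.2563]
tcp_rot: [180.0, 0.0, 90.0]
wrist_force: [-0.9, 0.6, 0.4]
opening: 0.0558
grasp_force: 0.0
```

```bash
python3 - <<'E'
from h import *
nuts()
print("shelf:"); sb=lambda P:(P[...,0]>.5)&(P[...,1]<.17)&(P[...,1]>-.2)&(P[...,0]<.68)
nuts(.0605,sb,"scene"); flakes("top")
E
```

```text
nut px [368.  80.] C [0.4379 0.4199] flat 41.6 q 0.41 327 | tool x,y [0.812 0.314] toolyaw frac 0.102 z 0.2563
shelf:
nut px [322. 235.] C [ 0.6185 -0.0207] flat 59.6 q 0.29 22 | tool x,y [-3.591  2.124] toolyaw frac 0.002 z 0.2564
nut px [288. 252.] C [ 0.6266 -0.1225] flat 4.4 q 0.34 28 | tool x,y [-4.608  2.206] toolyaw frac -0.025 z 0.2564
top flake [384. 241.] 276 [-0.145 -0.084] 0.019
top flake [332. 246.] 166 [-0.145  0.048] 0.015
top flake [356. 248.] 167 [-0.154 -0.013] 0.015
top flake [303. 249.] 137 [-0.144  0.12 ] 0.016
```

Both placed nuts stand well. Now the last nut: z from .2563 to .095 is 1.61.

Request:
servo_tool(
  rows=[
    {"offset": [0.4,0.15,0.1],"yaw": 0.05,"claw": 0.35},
    {"offset": [0.81,0.31,0.4],"yaw": 0.102,"claw": 0.35},
    {"offset": [0.81,0.31,0.7],"yaw": 0.102,"claw": 0.35},
    {"offset": [0.81,0.31,0.81],"yaw": 0.102,"claw": 0.35},
    {"offset": [0.81,0.31,0.81],"yaw": 0.102,"claw": 0.35},
  ],
)

```text
time: 36.92
ee_pos: [0.437, 0.4199, 0.1754]
tcp_rot: [-180.0, 0.0, 71.6]
wrist_force: [-0.5, 0.1, 1.6]
opening: 0.0555
grasp_force: 0.0
```

Request:
servo_tool(
  rows=[
    {"offset": [0,0,0.3],"yaw": 0,"claw": 0.35},
    {"offset": [0,0,0.6],"yaw": 0,"claw": 0.35},
    {"offset": [0,0,0.8],"yaw": 0,"claw": 0.35},
    {"offset": [0,0,0.8],"yaw": 0,"claw": 0.35},
  ],
)

```text
time: 37.42
ee_pos: [0.4369, 0.4201, 0.0957]
tcp_rot: [-180.0, 0.0, 71.6]
wrist_force: [-0.3, 0.3, 0.7]
opening: 0.0554
grasp_force: 0.0
```

Request:
servo_tool(
  rows=[
    {"offset": [0,0,0],"yaw": 0,"claw": 1},
    {"offset": [0,0,0],"yaw": 0,"claw": 1},
    {"offset": [0,0,0],"yaw": 0,"claw": 1},
    {"offset": [0,0,0],"yaw": 0,"claw": 1},
    {"offset": [0,0,0],"yaw": 0,"claw": 1},
  ],
  squeeze=50,
)

```text
time: 38.05
ee_pos: [0.4378, 0.4211, 0.0978]
tcp_rot: [179.9, -0.2, 71.6]
wrist_force: [0.8, -1.5, 7.0]
opening: 0.0355
grasp_force: 51.2
```

Request:
servo_tool(
  rows=[
    {"offset": [0,0,-0.2],"yaw": 0,"claw": 1},
    {"offset": [0,0,-0.6],"yaw": 0,"claw": 1},
    {"offset": [0,0,-1],"yaw": 0,"claw": 1},
    {"offset": [0,0,-1],"yaw": 0,"claw": 1},
  ],
)

```text
time: 38.55
ee_pos: [0.4379, 0.4216, 0.1996]
tcp_rot: [179.8, -0.3, 71.6]
wrist_force: [-1.0, -0.8, -4.5]
opening: 0.0354
grasp_force: 51.0
```

Request:
servo_tool(
  rows=[
    {"offset": [-0.3,0.3,0],"yaw": 0,"claw": 1},
    {"offset": [-0.6,0.6,0],"yaw": 0,"claw": 1},
    {"offset": [-0.9,0.906,0],"yaw": 0,"claw": 1},
  ],
)

```text
time: 38.92
ee_pos: [0.4946, 0.3054, 0.1941]
tcp_rot: [-179.9, 0.1, 71.7]
wrist_force: [0.9, -0.1, -3.7]
opening: 0.035
grasp_force: 50.9
```

Request:
servo_tool(
  rows=[
    {"offset": [-0.45,0.45,0],"yaw": 0,"claw": 1},
    {"offset": [-0.9,0.906,0],"yaw": 0,"claw": 1},
  ],
)

```text
time: 39.17
ee_pos: [0.5512, 0.1935, 0.1942]
tcp_rot: [-179.9, 0.0, 71.7]
wrist_force: [1.1, 0.0, -3.3]
opening: 0.0354
grasp_force: 50.9
```

Request:
servo_tool(
  rows=[
    {"offset": [-0.4,0.4,0],"yaw": -0.04,"claw": 1},
    {"offset": [-0.75,0.75,0],"yaw": -0.08,"claw": 1},
    {"offset": [-0.9,0.906,0],"yaw": -0.102,"claw": 1},
    {"offset": [-0.9,0.906,0],"yaw": -0.102,"claw": 1},
    {"offset": [-0.9,0.906,0],"yaw": -0.102,"claw": 1},
  ],
)

```text
time: 39.8
ee_pos: [0.6082, 0.0817, 0.1946]
tcp_rot: [-179.9, -0.0, 90.0]
wrist_force: [0.4, -0.2, -3.2]
opening: 0.0351
grasp_force: 50.9
```

Request:
servo_tool(
  rows=[
    {"offset": [0,0,0.3],"yaw": 0,"claw": 1},
    {"offset": [0,0,0.6],"yaw": 0,"claw": 1},
    {"offset": [0,0,0.78],"yaw": 0,"claw": 1},
    {"offset": [0,0,0.84],"yaw": 0,"claw": 1},
    {"offset": [0,0,0.84],"yaw": 0,"claw": 1},
  ],
)

```text
time: 40.42
ee_pos: [0.6087, 0.0815, 0.1118]
tcp_rot: [180.0, -0.0, 90.0]
wrist_force: [0.1, -0.3, -3.2]
opening: 0.0349
grasp_force: 51.0
```

Request:
servo_tool(
  rows=[
    {"offset": [0,0,0.02],"yaw": 0,"claw": 1},
    {"offset": [0,0,0.04],"yaw": 0,"claw": 1},
    {"offset": [0,0,0.05],"yaw": 0,"claw": 1},
    {"offset": [0,0,0.05],"yaw": 0,"claw": 1},
  ],
)

```text
time: 40.92
ee_pos: [0.6091, 0.0812, 0.1079]
tcp_rot: [179.9, -0.0, 90.0]
wrist_force: [-2.3, 0.1, 5.3]
opening: 0.0353
grasp_force: 52.0
```

Request:
servo_tool(
  rows=[
    {"offset": [0,0,0],"yaw": 0,"claw": 0.4},
    {"offset": [0,0,0],"yaw": 0,"claw": 0.4},
    {"offset": [0,0,0],"yaw": 0,"claw": 0.4},
    {"offset": [0,0,-0.3],"yaw": 0,"claw": 0.4},
    {"offset": [0,0,-0.8],"yaw": 0,"claw": 0.4},
    {"offset": [0,0,-1],"yaw": 0,"claw": 0.4},
  ],
)

```text
time: 41.68
ee_pos: [0.6093, 0.0813, 0.2095]
tcp_rot: [179.8, -0.0, 90.0]
wrist_force: [0.9, 0.0, 0.0]
opening: 0.0515
grasp_force: 0.0
```

Request:
servo_tool(
  rows=[
    {"offset": [0.4,-0.4,-0.4],"yaw": 0,"claw": 0.35},
    {"offset": [0.8,-0.8,-0.6],"yaw": 0,"claw": 0.35},
  ],
)

```text
time: 41.92
ee_pos: [0.5309, 0.1589, 0.2661]
tcp_rot: [179.9, -0.0, 89.9]
wrist_force: [1.0, 1.5, 0.7]
opening: 0.0552
grasp_force: 0.0
```

Request:
servo_tool(
  rows=[
    {"offset": [0.5,-0.5,0],"yaw": 0,"claw": 0.35},
    {"offset": [1,-1,0],"yaw": 0,"claw": 0.35},
  ],
)

```text
time: 42.18
ee_pos: [0.4416, 0.248, 0.2652]
tcp_rot: [179.9, -0.0, 90.0]
wrist_force: [0.6, 0.6, -0.0]
opening: 0.0557
grasp_force: 0.0
```

Request:
servo_tool(
  rows=[
    {"offset": [0.5,-0.3,0],"yaw": 0,"claw": 0.35},
    {"offset": [1,-0.5,0],"yaw": 0,"claw": 0.35},
    {"offset": [1,-0.5,0],"yaw": 0,"claw": 0.35},
    {"offset": [1,-0.5,0],"yaw": 0,"claw": 0.35},
  ],
)

```text
time: 42.68
ee_pos: [0.3928, 0.3468, 0.2648]
tcp_rot: [-180.0, 0.0, 90.1]
wrist_force: [0.8, -0.5, -0.3]
opening: 0.0556
grasp_force: 0.0
```

```bash
python3 - <<'E'
from h import *
sb=lambda P:(P[...,0]>.5)&(P[...,1]<.17)&(P[...,1]>-.2)&(P[...,0]<.68)
nuts(.0605,sb,"scene"); p=flakes("top"); save('fin',cv2.resize(p[80:300,120:530],None,fx=1.9,fy=1.9))
E
```

```text
nut px [353. 219.] C [0.6101 0.0793] flat 1.9 q 0.56 20 | tool x,y [-2.676  2.17 ] toolyaw frac -0.01 z 0.2648
nut px [322. 235.] C [ 0.6178 -0.022 ] flat 58.5 q 0.2 30 | tool x,y [-3.689  2.246] toolyaw frac 0.008 z 0.2648
nut px [288. 252.] C [ 0.623  -0.1207] flat 53.3 q 0.15 32 | tool x,y [-4.677  2.297] toolyaw frac 0.037 z 0.2648
top flake [384. 241.] 277 [-0.144 -0.084] 0.019
top flake [332. 247.] 167 [-0.145  0.048] 0.016
top flake [356. 248.] 166 [-0.155 -0.013] 0.015
top flake [303. 249.] 136 [-0.144  0.12 ] 0.016
```

View pics/fin.png

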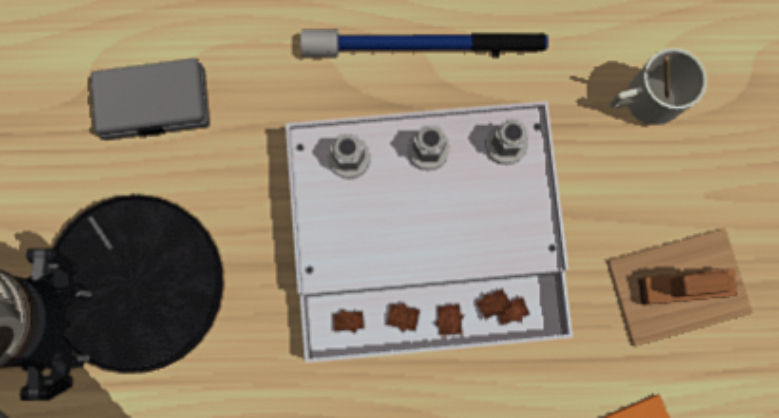

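The final view shows three nuts upright in a row along the back lip at (348,152), (429,146) and (508,141). All five flakes are in the trough, the turntable is empty, and the scraper stands on the wooden board at (685,285). The mug, key case and wrench handle are untouched.

```bash
python3 -c "
from h import *
print(job_done())"
```

```text
the job is handed in; nothing more can be done
None
```

The job is handed in; it gave no verdict, but my last camera check showed five flakes in the trough, three nuts upright along the back lip, the scraper on its wooden board, and the mug, key case and wrench handle where they were.

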